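Set out the check weights in order beside the balance

TASK

Set out the four brass check weights ready for checking the balance: stand them upright on the four black marks of the white strip in order of size, one centred on each mark, the largest next to the blue end block and going down to the smallest next to the yellow end block. Set each one down gently, without dropping it or knocking any over, and let go of them all.

Things in the scene. Friction and masses are not known exactly. Their poses are not given: they have to be found in the camera images.
- weight_500_centre (a point): largest of four brass check weights: an upright round cylinder 46 mm in diameter and 40 mm tall with a narrower lifting knob on top, 62 mm tall in all, about 500 g. Stands loose on the bench. The point lies on its axis half-way up (31 mm above its underside); z up along its axis
- weight_200_centre (a point): second largest of four brass check weights: an upright round cylinder 34 mm in diameter and 32 mm tall with a narrower lifting knob on top, 52 mm tall in all, about 200 g. Stands loose on the bench. The point lies on its axis half-way up (26 mm above its underside); z up along its axis
- weight_100_centre (a point): third largest of four brass check weights: an upright round cylinder 25 mm in diameter and 28 mm tall with a narrower lifting knob on top, 44 mm tall in all, about 100 g. Stands loose on the bench. The point lies on its axis half-way up (22 mm above its underside); z up along its axis
- weight_50_centre (a point): smallest of four brass check weights: an upright round cylinder 18 mm in diameter and 26 mm tall with a narrower lifting knob on top, 38 mm tall in all, about 50 g. Stands loose on the bench. The point lies on its axis half-way up (19 mm above its underside); z up along its axis
- mark0: one of four identical black round marks (36 mm across, with a tiny white centre dot) in a row, 71 mm apart, on a fixed white strip (64 mm wide, 342 mm long, 12 mm thick) lying on the bench; an outer mark (order along the row: mark0, mark1, mark2, mark3). Origin at its centre on the strip's flat top face, 12 mm above the bench; its y axis runs along the row from mark0 towards mark3, z up
- mark1: one of four identical black round marks (36 mm across, with a tiny white centre dot) in a row, 71 mm apart, on a fixed white strip (64 mm wide, 342 mm long, 12 mm thick) lying on the bench; an inner mark (order along the row: mark0, mark1, mark2, mark3). Origin at its centre on the strip's flat top face, 12 mm above the bench; its y axis runs along the row from mark0 towards mark3, z up
- mark2: one of four identical black round marks (36 mm across, with a tiny white centre dot) in a row, 71 mm apart, on a fixed white strip (64 mm wide, 342 mm long, 12 mm thick) lying on the bench; an inner mark (order along the row: mark0, mark1, mark2, mark3). Origin at its centre on the strip's flat top face, 12 mm above the bench; its y axis runs along the row from mark0 towards mark3, z up
- mark3: one of four identical black round marks (36 mm across, with a tiny white centre dot) in a row, 71 mm apart, on a fixed white strip (64 mm wide, 342 mm long, 12 mm thick) lying on the bench; an outer mark (order along the row: mark0, mark1, mark2, mark3). Origin at its centre on the strip's flat top face, 12 mm above the bench; its y axis runs along the row from mark0 towards mark3, z up
- blue_end: blue end block (56 x 16 x 14 mm) fixed across one end of the white strip, 54.5 mm from the centre of the outermost mark there, standing 14 mm above the strip's top; it may be at either end of the row. Origin at the centre of its underside, on the strip's top
- yellow_end: yellow end block (56 x 16 x 14 mm) fixed across one end of the white strip, 54.5 mm from the centre of the outermost mark there, standing 14 mm above the strip's top; it may be at either end of the row. Origin at the centre of its underside, on the strip's top
Things that resemble listed ones, but are neither listed nor needed, are in the scene too. Leave any pink, purple or turquoise look-alike of the part that bears weight_200_centre alone.

How it is judged:
By the outcome, as a careful person would: the job done as asked, in the order asked, and still so for the second after the job is handed in, with the robot touching nothing.
It also fails if it takes over 99 s, if anything falls off the work surface, if the arm or the gripper's body presses on something with over 40 N, if the wrist force passes 120 N, or if a joint passes its speed limit or range.

ROBOT

A 6-joint arm with a two-finger parallel gripper is mounted at the origin on the work surface. World frame = base frame: x ahead of the robot, y to its left, z up, the work surface at z = 0. Lengths are in mm, angles in rad, forces in N, time in s.
With the tool pointing down it reaches from about 425 to 925 mm from the base axis. Payload 12.5 kg.
Tool frame: the origin (TCP) lies on the centre line of the jaws, within the pads' length; the fingertips stand 14 mm ahead of it and the grasp point (between the pads) lies 5 mm behind it (robot.nose_length is the distance from the TCP to the fingertips, in mm); z points along the fingers, y is the direction in which the jaws open and shut (so a half turn about z gives the same grasp; the last joint's range is limited). The gripper opens to 85 mm and grips with 20 to 120 N. Pads are 22 mm wide; open, the fingers measure 114 mm over their backs; the gripper's body (76 mm by 85 mm) begins 54 mm behind the grasp point. The pads swing forward as they close: fully open they stand 13 mm farther back than shut.
Start: joints at [1.138, 0.491, 1.559, -0, 1.092, -0.106], TCP at [200.616, 591.943, 245.327] pointing down, gripper open.
Joint ranges: [-3.1, 3.1], [-0.84, 2.19], [0.05, 2.79], [-1.13, 4.28], [0.06, 2.93], [-2.69, 2.69]. Speed limits (rad/s): [2.22, 2.22, 2.79, 3.14, 3.14, 3.14].

INTERFACE

Orientations are given as a rotation vector (axis times angle).
In Python, from rig import robot gives the robot as it stands.
- The arm moves only by the tool servo_tool, never from a script. Its argument "commands" is text: rows parted by semicolons, each of 5 numbers parted by spaces: the shift along the tool's x, y, z in units of 0.05 m (1.0 is 0.05 m), then the turn about the tool's z in units of 8 degrees (1.0 is 8 degrees), then the finger opening in mm, from 0 to 85.4. In form: tx ty tz roll fingers; .... A call has exactly 5 rows; each row shifts and turns the commanded pose from where the row before left it, along the tool's axes as they then stand; what a row does not reach is not made up. A row lasts 1/10 s, in which the tool goes at most 50 mm and 8.59 degrees, less where a joint would pass 70% of its speed; a pose out of reach is approached as far as the arm can. A call with a number of a shift or a turn outside -1 to 1 is refused whole. A call with a gripper value outside its range is refused whole. The fingers move at their own pace and stop on an object; "force" is the grip in N (left out, the last holds). Time passes only in rows, so rows that do not move let the fingers close, or fill a call up. It gives the time, the measured TCP pose, the force and the opening at its end, in the units of the state.
- robot.observe(): the state, without advancing time (a new reading comes with each control period).
- robot.camera(name): name is "scene" or "top"; returns the picture (420x560x3 uint8, red, green, blue); there is no depth.
- robot.camera_model(name): a dict with "fx", "fy", "cx", "cy" (pixels), "eye" and "orientation" of the camera in the world. Camera axes: x right, y up, looking along -z (the intrinsics and any distortion apply to the point x, -y, -z); pixel columns grow to the right and rows downward; lengths in mm; the calibration is good to about 2 mm. A picture is of the moment at which its call begins. camera_model takes no time and is no camera call.
- robot.finish_job(): hands the job in, once; it reports no verdict.
The state is a dict: "time_s": time; "joint_positions": joint angles; "joint_velocities": joint speeds; "effort": joint torques, N m; "tcp_pos": TCP position; "orientation": TCP orientation; "force": force on the tool from outside, world axes, zero at the start; "torque": the same for the moment, N m; "finger_gap": finger opening in mm.
Only numpy, scipy, OpenCV 4.12 (cv2) and the standard library are available. Lean on these libraries where they do the work, as an engineer would, in place of code of your own. Each camera call takes 0.05 s, during which the arm holds its last target.

## Working session

There is one attempt and no reset: what is moved stays moved. The work goes in short steps, Python scripts to look and compute and a tool call to move; the robot and the scene stay as the last step left them, time stands still between calls to the robot, and variables do not carry over. Pictures are saved under pics/ and viewed, and the job is handed in when it is done.

Besides the shell and the picture viewer there is one more tool, called after "Request:" as name(argument=value, ...), one argument or row to a line, values as JSON. servo_tool: Moves the arm, as the interface text tells. Shifts and turns lie within -1 to 1; 1 stands for 0.05 m of shift or 8 degrees of turn. Its arguments: {"type":"object","properties":{"commands":{"type":"string"},"force":{"type":"number"}},"required":["commands"]}

```bash
mkdir -p pics; ls
python3 - <<'E'
from rig import robot
import cv2
for n in("top","scene"):
    cv2.imwrite(f"pics/{n}0.png",robot.camera(n)[:,:,::-1]); print(robot.camera_model(n))
print(robot.observe(), robot.nose_length)
E
```

```text
pics
{'fx': 396.223662688601, 'fy': 396.223662688601, 'cx': 276.2409485769113, 'cy': 212.81949256226062, 'eye': array([411.45504352,  12.89342371, 835.67145198]), 'orientation': array([ 0.11677388, -0.1515619 , -1.57296369])}
{'fx': 507.10767822202865, 'fy': 507.10767822202865, 'cx': 283.800554790677, 'cy': 200.99109405080023, 'eye': array([1412.57945526,  267.85263549,  763.70460563]), 'orientation': array([0.60490108, 0.83432727, 1.70166863])}
{'time_s': 0.1, 'joint_positions': array([ 1.13840048e+00,  4.91525819e-01,  1.55941510e+00, -1.05836669e-05,
        1.09166969e+00, -1.05596480e-01]), 'joint_velocities': array([ 3.94661464e-04, -9.53099986e-05, -1.37624665e-03,  1.92192306e-03,
        3.23539054e-04, -7.12953833e-04]), 'effort': array([ 1.36232262e-03, -6.19443083e+01, -2.62029433e+01, -1.49658458e-04,
        2.90378332e-03,  2.50185434e-05]), 'tcp_pos': array([200.53249748, 591.75675884, 244.76051344]), 'orientation': array([-5.11003830e-01, -3.09948935e+00,  1.54529365e-03]), 'force': array([ 0.04248501, -0.02575791, -0.49112692]), 'torque': array([0.06021447, 0.00181952, 0.02884655]), 'finger_gap': 85.77100402644813} 14.0
```

View pics/top0.png

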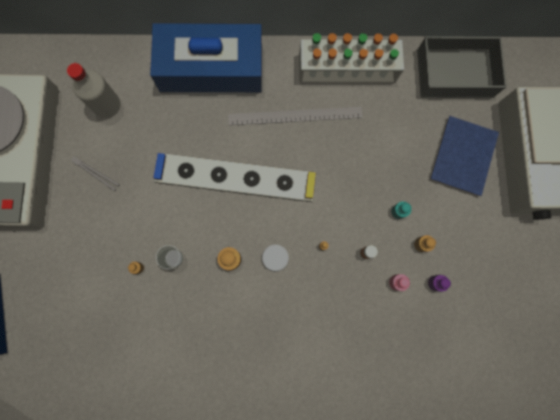

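View pics/scene0.png

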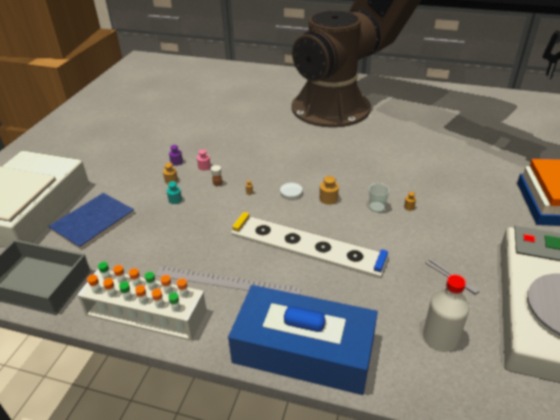

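Top view: the brass weights are at about (134,268), (228,260), (323,246) and (427,243). The blue end is on the left at (160,166) and the yellow end on the right at (310,185). Next I measure them precisely.

```bash
cat > h.py <<'E'
import numpy as np, cv2
from scipy.spatial.transform import Rotation as R
from rig import robot
def ray(n,u,v):
    m=robot.camera_model(n); d=np.array([(u-m['cx'])/m['fx'],-(v-m['cy'])/m['fy'],-1.])
    return m['eye'],R.from_rotvec(m['orientation']).apply(d)
def pix(n,u,v,z):
    e,d=ray(n,u,v); return e+d*(z-e[2])/d[2]
def proj(n,p):
    m=robot.camera_model(n); c=R.from_rotvec(m['orientation']).inv().apply(np.asarray(p,float)-m['eye'])
    return np.array([m['cx']+m['fx']*c[0]/-c[2], m['cy']-m['fy']*c[1]/-c[2]])
E
python3 - <<'E'
from h import *
im=cv2.imread('pics/top0.png'); im=np.clip(im.astype(float)*1.6,0,255).astype(np.uint8)
hs=cv2.cvtColor(im,cv2.COLOR_BGR2HSV)
mk=((hs[...,0]>8)&(hs[...,0]<24)&(hs[...,1]>140)&(hs[...,2]>60)).astype(np.uint8)
n,_,st,ce=cv2.connectedComponentsWithStats(mk)
for i in range(1,n):
    if st[i,4]>15 and ce[i][1]>100: print('brass',st[i],ce[i].round(1),pix('top',*ce[i],15).round(1))
g=cv2.cvtColor(im,cv2.COLOR_BGR2GRAY)
# marks
mk=(g<60).astype(np.uint8)[150:205,150:320]
n,_,st,ce=cv2.connectedComponentsWithStats(mk)
for i in range(1,n):
    if st[i,4]>60: c=ce[i]+[150,150]; print('mark',st[i],c.round(1),pix('top',*c,12).round(1))
for nme,c in(('blue',(160,166)),('yel',(310,185))): print(nme,pix('top',*c,26).round(1))
cv2.imwrite('pics/c1.png',cv2.resize(im[150:290,115:315],None,fx=4,fy=4,interpolation=2))
cv2.imwrite('pics/c2.png',cv2.resize(im[190:310,290:470],None,fx=4,fy=4,interpolation=2))
E
```

```text
brass [419 237  16  13 136] [426.5 242.8] [ 487.8 -319.8   15. ]
brass [322 244   5   5  16] [323.8 245.5] [ 483.5 -104.2   15. ]
brass [219 249  21  20 328] [228.6 258.6] [457.9  92.8  15. ]
brass [129 263  12  10  92] [134.8 267.5] [441.2 283.4  15. ]
blue [652.1 238.1  26. ]
yel [610.1 -77.2  26. ]
```

View pics/c1.png

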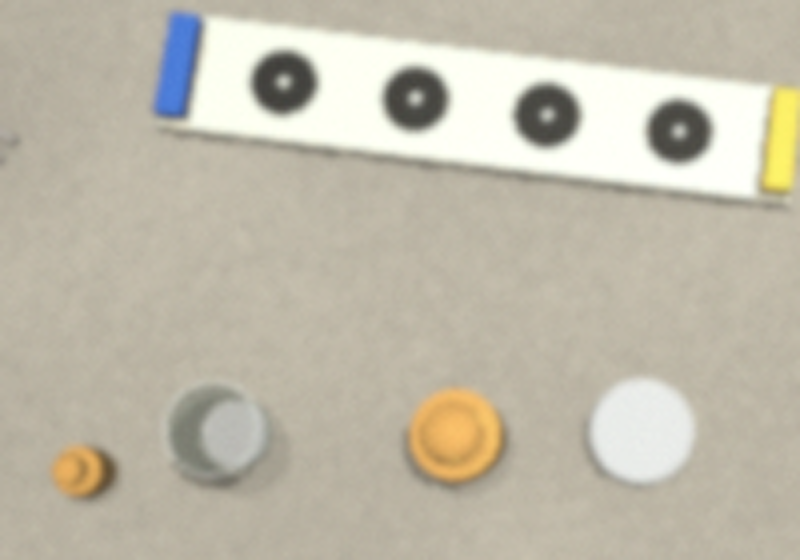

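View pics/c2.png

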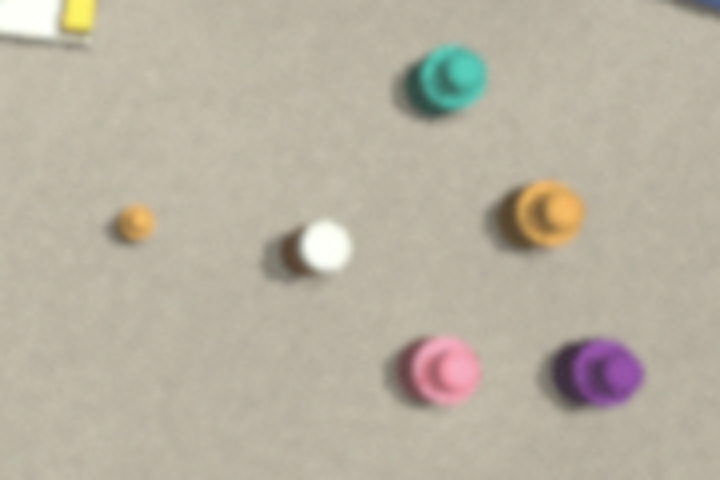

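```bash
cat >> h.py <<'E'
from scipy.optimize import minimize
W={500:(46,40,62),200:(34,32,52),100:(25,28,44),50:(18,26,38)}
def bmask(im):
    hs=cv2.cvtColor(im,cv2.COLOR_BGR2HSV).astype(int)
    return (hs[...,0]>6)&(hs[...,0]<26)&(hs[...,1]>115)&(hs[...,2]>25)
def sil(cam,xy,w,z0,S,win,knob=0.5):
    d,h,H=W[w]; t=np.linspace(0,2*np.pi,40,endpoint=False); out=np.zeros(((win[3]-win[1])*S,(win[2]-win[0])*S),np.uint8)
    for r,a,b in((d/2,0,h),(d/2*knob,h,H)):
        p=[proj(cam,(xy[0]+r*np.cos(q),xy[1]+r*np.sin(q),z0+z)) for q in t for z in(a,b)]
        p=(np.array(p)+0.5-[win[0],win[1]])*S
        cv2.fillConvexPoly(out,cv2.convexHull(np.round(p).astype(np.int32)),1)
    return out
def fit(cam,im,w,xy,z0=0):
    S=8; c=proj(cam,(*xy,z0+20)).astype(int); win=(c[0]-24,c[1]-24,c[0]+24,c[1]+24)
    m=bmask(im)[win[1]:win[3],win[0]:win[2]].astype(np.uint8)
    n,l,st,_=cv2.connectedComponentsWithStats(m)
    m=(l==1+np.argmax(st[1:,4])).astype(float); m=cv2.GaussianBlur(m,(0,0),1)
    def cost(x):
        s=cv2.resize(sil(cam,x,w,z0,S,win).astype(float),m.shape[::-1],interpolation=cv2.INTER_AREA)
        return ((cv2.GaussianBlur(s,(0,0),1)-m)**2).sum()
    r=minimize(cost,xy,method='Nelder-Mead',options=dict(initial_simplex=np.array(xy)+[[0,0],[6,0],[0,6]],xatol=.1,fatol=.001))
    return r.x,r.fun,m.sum()
def marks(cam,im,guess):
    g=cv2.cvtColor(im,cv2.COLOR_BGR2GRAY).astype(float); out=[]
    for p in guess:
        u,v=proj(cam,(*p,12)).round().astype(int); s=g[v-12:v+13,u-12:u+13]
        hi=np.percentile(s,85); wt=(s<hi*.55).astype(np.uint8)
        n,l,st,ce=cv2.connectedComponentsWithStats(wt); i=l[12-2:15,12-2:15].ravel(); 
        k=1+np.argmax(st[1:,4]); c=ce[k]+[u-12,v-12]; out.append((c,pix(cam,*c,12)[:2],st[k,4]))
    return out
E
python3 - <<'E'
from h import *
T=cv2.imread('pics/top0.png'); S=cv2.imread('pics/scene0.png')
for w,g in((500,(458,93)),(200,(485,-316)),(100,(441,281)),(50,(483,-104))):
    for cam,im in(('top',T),('scene',S)):
        x,f,a=fit(cam,im,w,g); print(w,cam,x.round(1),round(f,1),round(a))
g=[pix('top',115+a/4,150+b/4,12)[:2] for a,b in((284,82),(415,98),(547,115),(679,131))]
for cam,im in(('top',T),('scene',S)):
    o=marks(cam,im,g)
    for c,p,a in o: print(cam,c.round(1),p.round(1),a)
    P=np.array([p for _,p,_ in o]); print(np.linalg.norm(np.diff(P,axis=0),axis=1), np.degrees(np.arctan2(*(P[3]-P[0])[::-1])))
E
```

```text
Traceback (most recent call last):
  File "h.py", line 32, in fit
    r=minimize(cost,xy,method='Nelder-Mead',options=dict(initial_simplex=np.array(xy)+[[0,0],[6,0],[0,6]],xatol=.1,fatol=.001))
  File "h.py", line 30, in cost
    s=cv2.resize(sil(cam,x,w,z0,S,win).astype(float),m.shape[::-1],interpolation=cv2.INTER_AREA)
                 ~~~^^^^^^^^^^^^^^^^^^
  File "h.py", line 20, in sil
    p=[proj(cam,(xy[0]+r*np.cos(q),xy[1]+r*np.sin(q),z0+z)) for q in t for z in(a,b)]
       ~~~~^^^^^^^^^^^^^^^^^^^^^^^^^^^^^^^^^^^^^^^^^^^^^^^^
  File "h.py", line 10, in proj
    m=robot.camera_model(n); c=R.from_rotvec(m['orientation']).inv().apply(np.asarray(p,float)-m['eye'])
ValueError: time passes only in moves, steps and waits
```

```bash
sed -i 's/robot\.camera_model(n)/CM(n)/; ' h.py; sed -i '3a import functools\nCM=functools.lru_cache(None)(robot.camera_model)' h.py
cat > m.py <<'E'
from h import *
T=cv2.imread('pics/top0.png'); S=cv2.imread('pics/scene0.png')
for w,g in((500,(458,93)),(200,(485,-316)),(100,(441,281)),(50,(483,-104))):
    for cam,im in(('top',T),('scene',S)):
        x,f,a=fit(cam,im,w,g); print(w,cam,x.round(1),round(f,1),round(a))
g=[pix('top',115+a/4,150+b/4,12)[:2] for a,b in((284,82),(415,98),(547,115),(679,131))]
for cam,im in(('top',T),('scene',S)):
    o=marks(cam,im,g)
    for c,p,a in o: print(cam,c.round(1),p.round(1),a)
    P=np.array([p for _,p,_ in o]); print(np.linalg.norm(np.diff(P,axis=0),axis=1), np.degrees(np.arctan2(*(P[3]-P[0])[::-1])))
E
python3 m.py
```

```text
500 top [457.4  91.5] 14.2 395
500 scene [455.1  90.8] 8.4 433
200 top [ 487.  -316.2] 37.7 220
200 scene [ 478.8 -318.7] 21.8 196
100 top [441.6 283.5] 20.5 123
100 scene [438.5 282.2] 5.4 155
50 top [ 483.6 -103.2] 8.5 48
50 scene [ 480.  -103.8] 8.4 67
top [185.6 170.1] [647.  187.2] 179
top [218.4 174.3] [637.6 117. ] 174
top [251.3 178.3] [628.6  46.8] 176
top [284.4 182.3] [619.5 -23.9] 171
[70.86365261 70.77126001 71.28135933] -97.41995273354317
scene [354.7 255.6] [646.4 188. ] 136
scene [322.6 246.5] [637.  117.4] 124
scene [292.  237.9] [627.9  47.1] 120
scene [262.5 229.7] [618.9 -23.4] 109
[71.22809772 70.83165251 71.11950591] -97.41332596704204
```

Run:
```python
from h import *
ims={'top':cv2.imread('pics/top0.png'),'scene':cv2.imread('pics/scene0.png')}
rows=[]
for cam in('top','scene'):
    r=[]
    for w,g in((500,(457,91)),(200,(484,-317)),(100,(440,283)),(50,(482,-103.5))):
        im=ims[cam]; c=proj(cam,(*g,20)).astype(int); k=10
        s=cv2.resize(np.clip(im[c[1]-20:c[1]+20,c[0]-20:c[0]+20]*1.8,0,255).astype(np.uint8),None,fx=k,fy=k,interpolation=cv2.INTER_CUBIC)
        d,h,H=W[w]; t=np.linspace(0,2*np.pi,40)
        for rr,z in((d/2,0),(d/2,h),(d/4,H)):
            p=np.array([proj(cam,(g[0]+rr*np.cos(q),g[1]+rr*np.sin(q),z)) for q in t])
            p=((p-c+20+.5)*k).astype(np.int32); cv2.polylines(s,[p],True,(255,0,0),1)
        r.append(cv2.resize(s,(200,200)) if 0 else cv2.resize(s,(270,270))[:,:])
    rows.append(r)
cv2.imwrite('pics/o1.png',np.vstack([np.hstack([rows[0][0],rows[0][1]]),np.hstack([rows[1][0],rows[1][1]])]))
cv2.imwrite('pics/o2.png',np.vstack([np.hstack([rows[0][2],rows[0][3]]),np.hstack([rows[1][2],rows[1][3]])]))
```

```text
(no output)
```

View pics/o1.png

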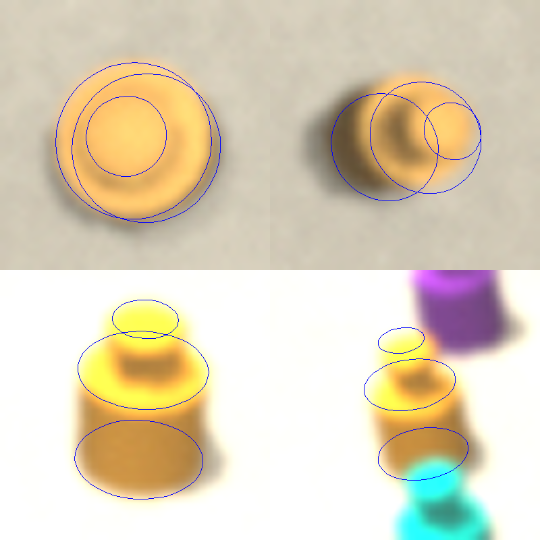

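View pics/o2.png

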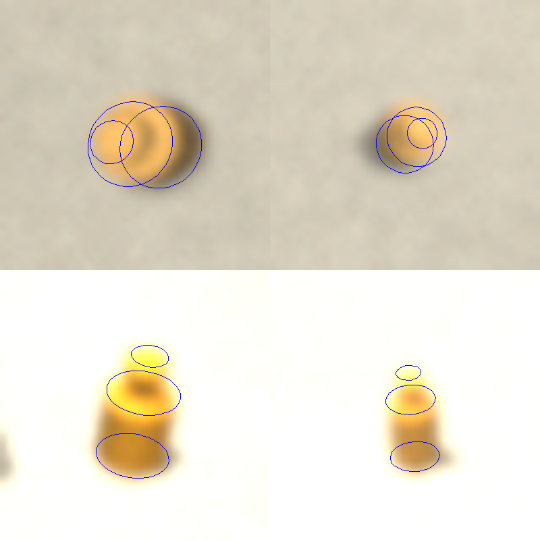

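Run:
```python
from h import *
import h
ims={'top':cv2.imread('pics/top0.png'),'scene':cv2.imread('pics/scene0.png')}
im=ims['top'];hs=cv2.cvtColor(im,cv2.COLOR_BGR2HSV)
print(hs[243,408:440].tolist())
for th in(80,100,120,140):
  def bm(im):
    hs=cv2.cvtColor(im,cv2.COLOR_BGR2HSV).astype(int); return (hs[...,0]>4)&(hs[...,0]<28)&(hs[...,1]>th)
  h.bmask=bm
  for w,g in((500,(458,93)),(200,(487,-317)),(100,(441,281)),(50,(483,-104))):
    print(th,w,*[ (x.round(1),round(f,1),round(a)) for x,f,a in (fit(c,ims[c],w,g) for c in ims)])
```

```text
[[21, 31, 115], [21, 32, 113], [21, 31, 107], [23, 33, 92], [20, 38, 81], [19, 50, 72], [18, 73, 63], [16, 97, 58], [17, 109, 54], [17, 116, 57], [18, 129, 71], [18, 139, 101], [19, 140, 120], [18, 143, 114], [18, 141, 101], [18, 141, 87], [17, 132, 77], [18, 136, 77], [17, 139, 101], [17, 147, 127], [18, 146, 143], [18, 149, 149], [18, 149, 152], [18, 147, 153], [18, 144, 152], [18, 147, 149], [18, 141, 141], [18, 113, 131], [17, 70, 121], [21, 42, 116], [20, 33, 116], [22, 33, 117]]
80 500 (array([457.6,  92. ]), np.float64(1.8), 452) (array([455.1,  90.9]), np.float64(4.7), 479)
80 200 (array([ 486.7, -315.6]), np.float64(4.2), 284) (array([ 479.5, -318.2]), np.float64(11.0), 232)
80 100 (array([441.6, 283. ]), np.float64(4.3), 157) (array([438.9, 282.2]), np.float64(1.1), 186)
80 50 (array([ 484.1, -103.5]), np.float64(1.0), 69) (array([ 481. , -103.5]), np.float64(0.4), 98)
100 500 (array([457.7,  91.8]), np.float64(5.2), 425) (array([454.9,  91.1]), np.float64(5.6), 447)
100 200 (array([ 486.9, -315.9]), np.float64(15.0), 256) (array([ 478.9, -318.3]), np.float64(16.5), 209)
10
[... 323 characters left out ...]
2, -317.3]), np.float64(47.0), 209) (array([ 479.2, -318.2]), np.float64(23.6), 192)
120 100 (array([441.9, 284. ]), np.float64(25.0), 117) (array([438.5, 282.2]), np.float64(6.2), 152)
120 50 (array([ 484.2, -103. ]), np.float64(12.2), 42) (array([ 480.1, -104.1]), np.float64(8.7), 66)
140 500 (array([457.4,  91. ]), np.float64(57.3), 327) (array([453.7,  90.5]), np.float64(29.1), 386)
140 200 (array([ 487.7, -317.7]), np.float64(109.0), 131) (array([ 478.6, -319.1]), np.float64(32.9), 175)
140 100 (array([441.1, 283.7]), np.float64(44.1), 92) (array([439. , 281.9]), np.float64(12.8), 135)
140 50 (array([ 484.9, -104.2]), np.float64(39.8), 13) (array([ 479.7, -103.5]), np.float64(15.4), 55)
```

```bash
cat > d.py <<'E'
import sys
from h import *
# usage: d.py x y z  -> shift in tool units from current measured pose, roll error
o=robot.observe(); Rm=R.from_rotvec(o['orientation']).as_matrix(); t=np.array(list(map(float,sys.argv[1:4])))
print('t',o['time_s'],'tcp',o['tcp_pos'].round(1),'gap',round(o['finger_gap'],1),'F',o['force'].round(1))
yaw=np.degrees(np.arctan2(Rm[1,1],Rm[0,1])); e=(yaw+7.4+90)%180-90
print('units',(Rm.T@(t-o['tcp_pos'])/50).round(3),'roll units',round(e/8,3),'tilt',np.degrees(np.arccos(-Rm[2,2])).round(2),'j6',o['joint_positions'][5].round(2))
E
python3 d.py 441 283 120
```

```text
t 0.1 tcp [200.5 591.8 244.8] gap 85.8 F [ 0.  -0.  -0.5]
units [-6.537 -4.302  2.499] roll units 9.835 tilt 0.06 j6 -0.11
```

Request:
servo_tool(
  commands="0 0 0 1 60; 0 0 0 1 60; 0 0 0 1 60; 0 0 0 1 60; 0 0 0 1 60",
  force=40,
)

```text
time_s: 0.6
tcp_pos: [200.6, 591.8, 244.9]
orientation: [1.548, 2.734, -0.001]
force: [-0.1, 0.3, -0.2]
finger_gap: 60.0
```

Request:
servo_tool(
  commands="0 0 0 1 60; 0 0 0 1 60; 0 0 0 1 60; 0 0 0 1 60; 0 0 0 0.84 60",
)

```text
time_s: 1.1
tcp_pos: [200.5, 591.8, 244.9]
orientation: [2.367, 2.066, -0.001]
force: [0.3, 0.2, -0.2]
finger_gap: 59.7
```

```bash
python3 d.py 441 283 120
```

```text
t 1.1 tcp [200.5 591.8 244.9] gap 59.7 F [ 0.3  0.2 -0.2]
units [-5.468  5.6    2.501] roll units -0.045 tilt 0.04 j6 1.27
```

Request:
servo_tool(
  commands="-0.6 0.6 0 0 50; -0.6 0.6 0 0 50; -0.6 0.6 0 0 50; -0.6 0.6 0 0 50; -0.6 0.6 0 0 50",
)

```text
time_s: 1.6
tcp_pos: [330.6, 422.3, 245.1]
orientation: [2.361, 2.073, -0.0]
force: [0.4, 1.2, -0.6]
finger_gap: 49.9
```

Request:
servo_tool(
  commands="-0.6 0.6 0.2 0 50; -0.6 0.6 0.4 0 50; -0.6 0.6 0.5 0 50; -0.6 0.6 0.5 0 50; -0.07 0.2 0.5 -0.05 50",
)

```text
time_s: 2.1
tcp_pos: [444.6, 281.6, 139.3]
orientation: [2.357, 2.077, 0.0]
force: [-0.3, 1.0, -0.5]
finger_gap: 50.0
```

```bash
python3 d.py 441 283 22
```

```text
t 2.1 tcp [444.6 281.6 139.3] gap 50.0 F [-0.3  1.  -0.5]
units [ 0.02  -0.075  2.347] roll units 0.023 tilt 0.02 j6 0.57
```

Request:
servo_tool(
  commands="0.02 -0.07 0.5 0 50; 0 0 0.5 0 50; 0 0 0.5 0 50; 0 0 0.2 0 50; 0 0 0 0 50",
)

```text
time_s: 2.6
tcp_pos: [439.0, 285.7, 54.3]
orientation: [-2.353, -2.08, 0.004]
force: [-0.3, -0.1, -1.2]
finger_gap: 50.0
```

```bash
cat > snap.py <<'E'
import sys
from h import *
# snap cam name u0 v0 u1 v1 scale
cam,nm,*r=sys.argv[1:]; im=robot.camera(cam)[:,:,::-1]; cv2.imwrite(f'pics/{nm}_raw.png',im)
u0,v0,u1,v1,k=map(int,r); cv2.imwrite(f'pics/{nm}.png',cv2.resize(np.clip(im[v0:v1,u0:u1]*1.5,0,255).astype(np.uint8),None,fx=k,fy=k,interpolation=cv2.INTER_CUBIC))
E
python3 snap.py scene s1 330 120 480 230 5; python3 d.py 441 283 22
```

```text
t 2.65 tcp [439.4 285.9  55.3] gap 49.8 F [ 0.6 -0.7 -0.3]
units [-0.054  0.039  0.666] roll units 0.046 tilt 0.05 j6 0.57
```

View pics/s1.png

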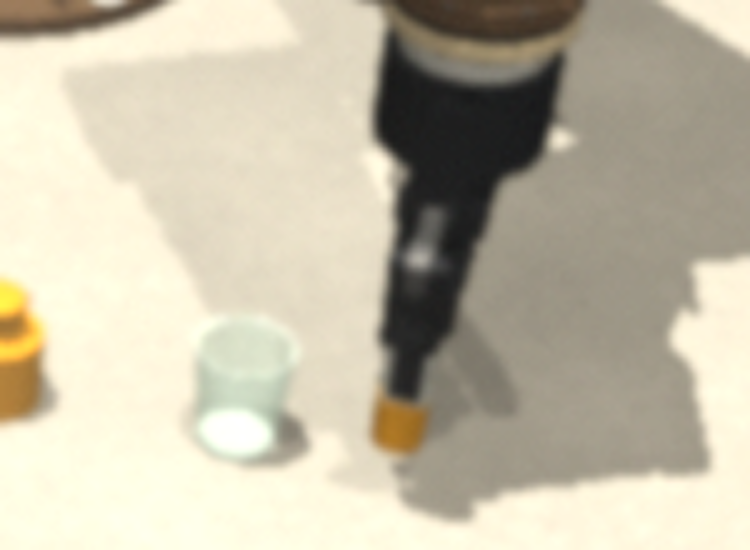

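Run:
```python
from h import *
e,d=ray('scene',330+405/5,120+400/5)
for x in(464,470,478): print(x,(e+d*(x-e[0])/d[0]).round(1))
```

```text
464 [464.  284.   39.8]
470 [470.  283.9  44.4]
478 [478.  283.8  50.5]
```

Request:
servo_tool(
  commands="-0.05 0.03 0.2 0.04 50; 0 0 0.2 0 50; 0 0 0.2 0 50; 0 0 0 0 50; 0 0 0 0 50",
)

```text
time_s: 3.15
tcp_pos: [440.6, 283.2, 25.1]
orientation: [-2.359, -2.074, 0.001]
force: [0.7, -0.1, 0.3]
finger_gap: 50.1
```

Request:
servo_tool(
  commands="0 0 0.1 0 50; 0 0 0 0 20; 0 0 0 0 20; 0 0 0 0 20; 0 0 0 0 20",
  force=40,
)

```text
time_s: 3.65
tcp_pos: [440.6, 283.3, 20.5]
orientation: [-2.359, -2.074, -0.0]
force: [-0.6, 0.2, 3.3]
finger_gap: 23.6
```

```bash
python3 d.py 441 283 70
```

```text
t 3.65 tcp [440.6 283.3  20.5] gap 23.6 F [-0.6  0.2  3.3]
units [-0.004  0.008 -0.99 ] roll units 0.005 tilt 0.01 j6 0.57
```

Request:
servo_tool(
  commands="0 0 -0.1 0 20; 0 0 -0.3 0 20; 0 0 -0.5 0 20; 0 0 -0.5 0 20; 0 0 -0.3 0 20",
)

```text
time_s: 4.15
tcp_pos: [441.0, 283.4, 107.2]
orientation: [2.359, 2.074, 0.003]
force: [0.8, 0.4, -0.9]
finger_gap: 23.6
```

```bash
python3 d.py 628.3 47.2 60
```

```text
t 4.15 tcp [441.  283.4 107.2] gap 23.6 F [ 0.8  0.4 -0.9]
units [-4.206  4.319  0.947] roll units 0.005 tilt 0.11 j6 0.57
```

Request:
servo_tool(
  commands="-0.3 0.3 0 0 20; -0.5 0.5 0 0 20; -0.5 0.5 0 0 20; -0.5 0.5 0 0 20; -0.5 0.5 0 0 20",
)

```text
time_s: 4.65
tcp_pos: [540.7, 153.2, 105.7]
orientation: [2.359, 2.074, 0.0]
force: [0.2, -0.1, -0.5]
finger_gap: 23.6
```

Request:
servo_tool(
  commands="-0.5 0.5 0 0 20; -0.5 0.5 0 0 20; -0.5 0.5 0 0 20; -0.3 0.4 0.2 0 20; -0.1 0.1 0.2 0 20",
)

```text
time_s: 5.15
tcp_pos: [628.5, 45.4, 85.3]
orientation: [2.361, 2.071, 0.002]
force: [-1.0, 0.3, -1.2]
finger_gap: 23.3
```

Request:
servo_tool(
  commands="0 0 0.2 0 20; 0 0 0.2 0 20; 0 0 0 0 20; 0 0 0 0 20; 0 0 0 0 20",
)

```text
time_s: 5.65
tcp_pos: [626.9, 48.0, 65.8]
orientation: [2.358, 2.075, 0.001]
force: [0.2, -0.6, -0.9]
finger_gap: 23.5
```

```bash
python3 d.py 628.3 47.2 33; python3 snap.py scene s2 220 180 370 290 5
```

```text
t 5.65 tcp [626.9  48.   65.8] gap 23.5 F [ 0.2 -0.6 -0.9]
units [-0.013  0.029  0.656] roll units 0.01 tilt 0.04 j6 0.1
```

View pics/s2.png

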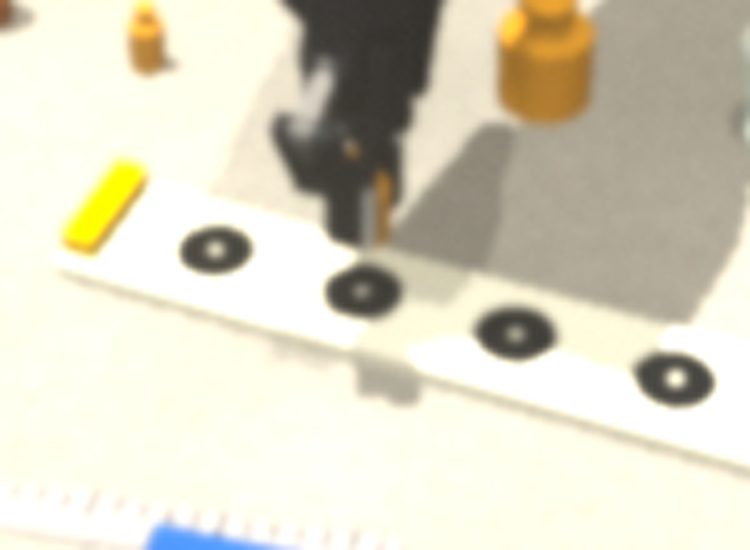

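Request:
servo_tool(
  commands="-0.01 0.03 0.2 0.01 20; 0 0 0.2 0 20; 0 0 0.16 0 20; 0 0 0 0 20; 0 0 0 0 20",
)

```text
time_s: 6.2
tcp_pos: [628.3, 46.7, 36.9]
orientation: [-2.361, -2.072, 0.001]
force: [-0.1, -0.4, -2.0]
finger_gap: 23.2
```

```bash
python3 d.py 628.3 47.2 33
```

```text
t 6.2 tcp [628.3  46.7  36.9] gap 23.2 F [-0.1 -0.4 -2. ]
units [ 0.01  -0.001  0.078] roll units -0.006 tilt 0.04 j6 0.1
```

Request:
servo_tool(
  commands="0.01 0 0.03 0 20; 0 0 0.02 0 20; 0 0 0.02 0 20; 0 0 0.01 0 20; 0 0 0 0 20",
)

```text
time_s: 6.7
tcp_pos: [628.5, 47.3, 33.3]
orientation: [-2.361, -2.073, -0.0]
force: [0.4, -0.9, -2.0]
finger_gap: 23.4
```

Request:
servo_tool(
  commands="0 0 0.01 0 20; 0 0 0.005 0 20; 0 0 0 0 20; 0 0 0 0 20; 0 0 0 0 20",
)

```text
time_s: 7.2
tcp_pos: [628.5, 47.2, 32.5]
orientation: [-2.361, -2.073, -0.0]
force: [-0.1, 0.1, -0.6]
finger_gap: 23.7
```

Request:
servo_tool(
  commands="0 0 0.01 0 20; 0 0 0 0 20; 0 0 0 0 20; 0 0 0 0 24; 0 0 0 0 27",
)

```text
time_s: 7.7
tcp_pos: [628.5, 47.2, 32.1]
orientation: [2.361, 2.072, 0.0]
force: [-0.4, 0.9, -0.2]
finger_gap: 27.0
```

Request:
servo_tool(
  commands="0 0 0 0 30; 0 0 0 0 36; 0 0 0 0 44; 0 0 -0.1 0 44; 0 0 -0.2 0 44",
)

```text
time_s: 8.2
tcp_pos: [628.1, 47.2, 47.0]
orientation: [-2.36, -2.072, 0.001]
force: [-1.1, 0.2, -0.0]
finger_gap: 44.0
```

Request:
servo_tool(
  commands="0 0 -0.3 0 44; 0 0 -0.5 0 60; 0 0 -0.5 0 60; 0 -0.5 -0.2 0 70; 0 -0.5 0 0 70",
)

```text
time_s: 8.7
tcp_pos: [579.2, 53.7, 125.0]
orientation: [2.359, 2.07, 0.005]
force: [-0.5, -0.1, -0.5]
finger_gap: 70.0
```

```bash
python3 snap.py scene s3 220 180 370 290 5;  python3 d.py 457.3 91.8 120
```

```text
t 8.75 tcp [575.   54.3 124. ] gap 69.8 F [0.1 0.3 0.1]
units [ 0.439 -2.431  0.081] roll units -0.003 tilt 0.02 j6 0.11
```

View pics/s3.png

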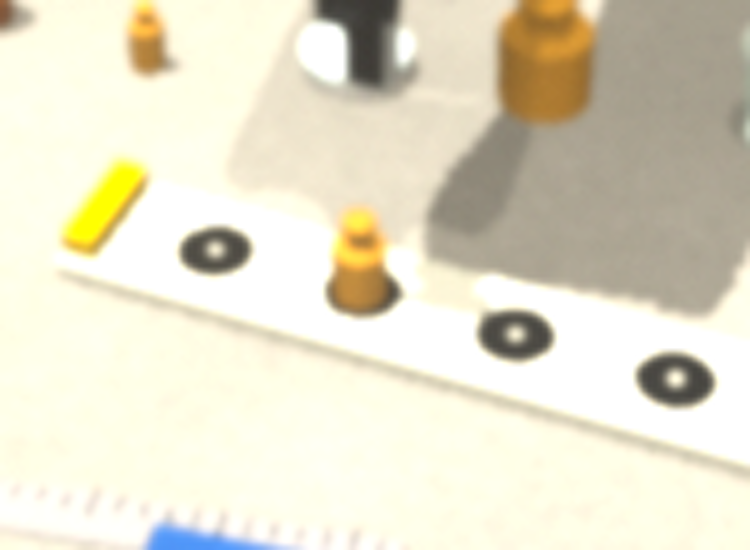

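```bash
cat > chk.py <<'E'
import sys,h
from h import *
def bm(im):
    hs=cv2.cvtColor(im,cv2.COLOR_BGR2HSV).astype(int); return (hs[...,0]>4)&(hs[...,0]<28)&(hs[...,1]>90)
h.bmask=bm
M={500:((647,187.2),(646.4,188)),200:((637.6,117),(637,117.4)),100:((628.6,46.8),(627.9,47.1)),50:((619.5,-23.9),(618.9,-23.4))}
cam,f=sys.argv[1:3]; im=cv2.imread(f)
for w in map(int,sys.argv[3:]):
    m=M[w][0 if cam=='top' else 1]; x,c,a=fit(cam,im,w,m,12); print(w,cam,'off',(x-m).round(1),round(c,1),round(a))
E
python3 chk.py scene pics/s3_raw.png 100
python3 - <<'E'
from h import *
im=robot.camera('top')[:,:,::-1]; cv2.imwrite('pics/t3_raw.png',im)
cv2.imwrite('pics/t3.png',cv2.resize(np.clip(im[130:290,115:335]*1.5,0,255).astype(np.uint8),None,fx=3,fy=3,interpolation=2))
E
python3 chk.py top pics/t3_raw.png 100
```

```text
100 scene off [ 0.2 -1.2] 2.2 206Traceback (most recent call last):
  File "chk.py", line 9, in <module>
    m=M[w][0 if cam=='top' else 1]; x,c,a=fit(cam,im,w,m,12); print(w,cam,'off',(x-m).round(1),round(c,1),round(a))
                                          ~~~^^^^^^^^^^^^^^^
  File "h.py", line 30, in fit
    m=(l==1+np.argmax(st[1:,4])).astype(float); m=cv2.GaussianBlur(m,(0,0),1)
            ~~~~~~~~~^^^^^^^^^^
    return _wrapfunc(a, 'argmax', axis=axis, out=out, **kwds)
    return bound(*args, **kwds)
ValueError: attempt to get argmax of an empty sequence
```

View pics/t3.png

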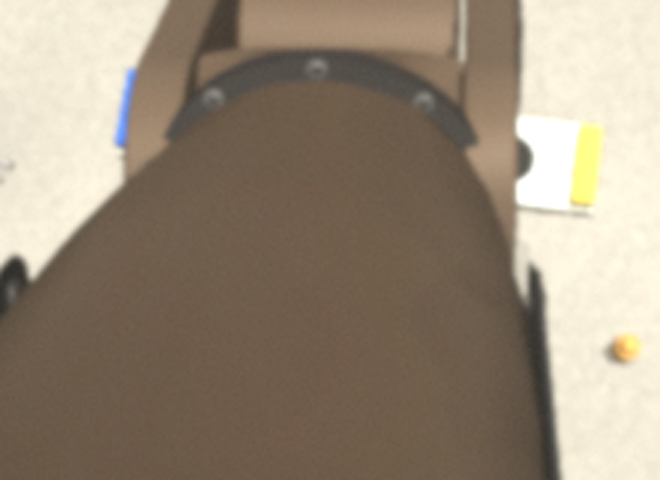

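```bash
python3 d.py 486.5 -316 120
```

```text
t 8.8 tcp [576.8  54.1 123.9] gap 70.2 F [0.3 0.6 0.5]
units [-7.574 -0.834  0.077] roll units -0.002 tilt 0.01 j6 0.11
```

Request:
servo_tool(
  commands="-0.7 -0.1 0 0 60; -0.8 -0.1 0 0 60; -0.8 -0.1 0 0 60; -0.8 -0.1 0 0 60; -0.8 -0.1 0 0 60",
)

```text
time_s: 9.3
tcp_pos: [529.0, -138.2, 123.0]
orientation: [2.36, 2.072, 0.001]
force: [0.7, -0.4, -0.1]
finger_gap: 60.2
```

Request:
servo_tool(
  commands="-0.8 -0.1 0 0 60; -0.8 -0.1 0 0 60; -0.8 -0.1 0 0 60; -0.8 -0.03 0 0 60; -0.4 0 0 0 60",
)

```text
time_s: 9.8
tcp_pos: [489.0, -316.1, 123.0]
orientation: [2.362, 2.069, 0.0]
force: [0.3, 0.5, 0.4]
finger_gap: 60.2
```

Request:
servo_tool(
  commands="0 0 0.1 0 60; 0 0 0.2 0 60; 0 0 0.3 0 60; 0 0 0.2 0 60; 0 0 0 0 60",
)

```text
time_s: 10.3
tcp_pos: [489.0, -311.2, 80.5]
orientation: [-2.357, -2.072, 0.001]
force: [-0.8, 0.2, -0.2]
finger_gap: 59.9
```

```bash
python3 d.py 486.5 -316 22; python3 snap.py top t4 115 120 335 290 3;python3 snap.py scene s4 130 110 270 220 5; python3 chk.py top pics/t4_raw.png 100;python3 chk.py scene pics/s4_raw.png 100
```

```text
t 10.3 tcp [ 489.  -311.2   80.5] gap 59.9 F [-0.8  0.2 -0.2]
units [-0.103 -0.034  1.17 ] roll units 0.004 tilt 0.17 j6 -0.55
100 top off [ 0.4 -1. ] 7.8 121
100 scene off [ 0.2 -1.2] 2.7 198
```

View pics/t4.png

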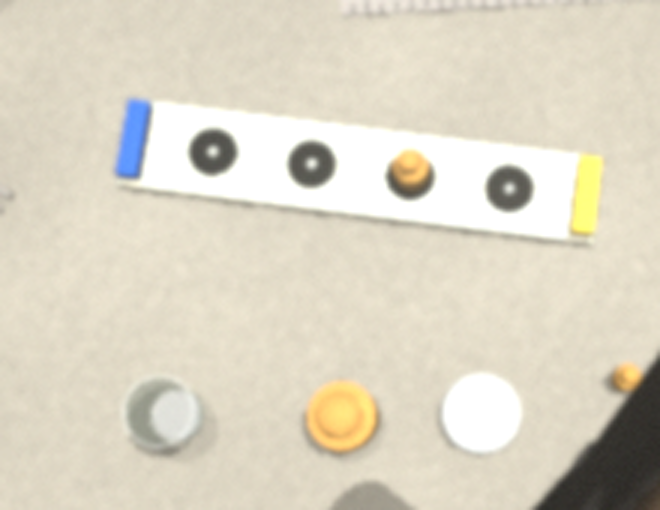

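View pics/s4.png

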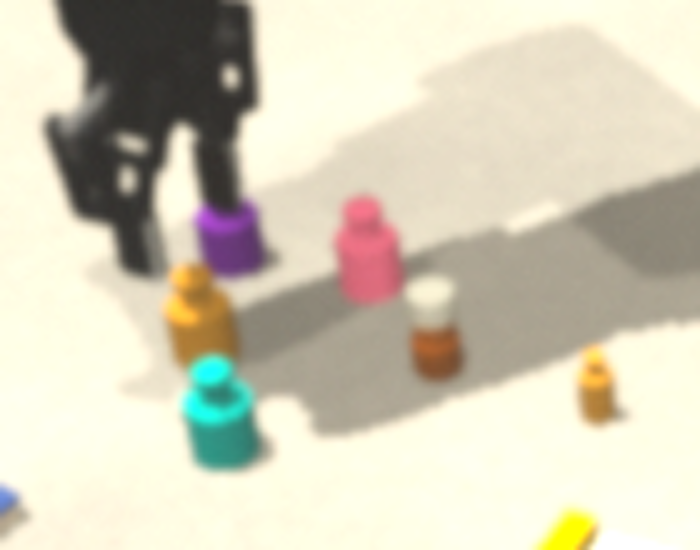

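Request:
servo_tool(
  commands="-0.12 -0.03 0.2 0 60; 0 0 0.2 0 60; 0 0 0.2 0 60; 0 0 0.1 0 60; 0 0 0 0 60",
)

```text
time_s: 10.9
tcp_pos: [486.6, -318.3, 46.0]
orientation: [-2.36, -2.071, 0.0]
force: [0.4, 0.5, 0.2]
finger_gap: 60.1
```

```bash
python3 d.py 486.5 -316.7 22;python3 snap.py scene s5 130 110 270 220 5
```

```text
t 10.9 tcp [ 486.6 -318.3   46. ] gap 60.1 F [0.4 0.5 0.2]
units [ 0.031 -0.005  0.48 ] roll units -0.006 tilt 0.09 j6 -0.56
```

View pics/s5.png

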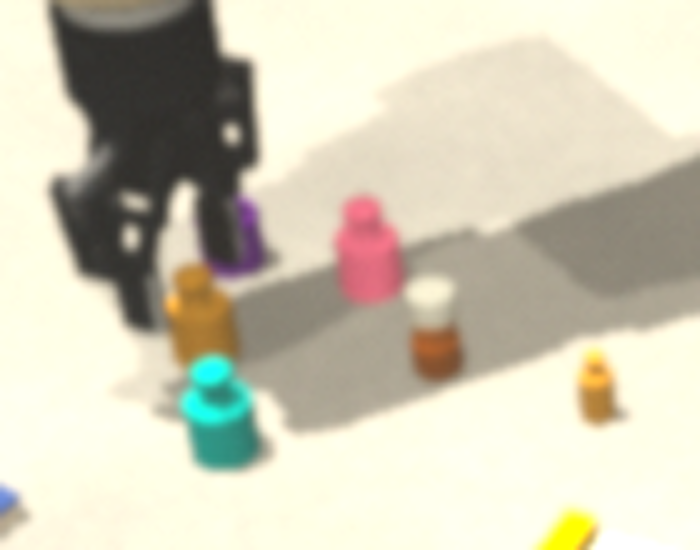

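Run:
```python
from h import *
for p in((486.6,-318.3,34),(486.6,-318.3,46),(486,-316,32),(480,-318,32),(516.6,-322,34),(456.6,-314.5,34)): print(p,((proj('scene',p)-[130,110]+.5)*5).round())
im=cv2.imread('pics/s5_raw.png')
for x in(480,484,487):
  for y in(-314,-317,-320): 
    a=(proj('scene',(x,y,52))-[130,110]+.5)*5; b=(proj('scene',(x,y,32))-[130,110]+.5)*5;print(x,y,a.round(),b.round())
```

```text
(486.6, -318.3, 34) [188. 299.]
(486.6, -318.3, 46) [185. 280.]
(486, -316, 32) [194. 302.]
(480, -318, 32) [195. 295.]
(516.6, -322, 34) [154. 332.]
(456.6, -314.5, 34) [221. 268.]
480 -314 [196. 264.] [203. 296.]
480 -317 [191. 263.] [197. 296.]
480 -320 [185. 262.] [192. 295.]
484 -314 [193. 268.] [199. 301.]
484 -317 [187. 267.] [194. 300.]
484 -320 [182. 266.] [188. 299.]
487 -314 [190. 271.] [196. 304.]
487 -317 [185. 270.] [191. 303.]
487 -320 [179. 270.] [186. 302.]
```

Run:
```python
from h import *
for f in('scene0','s4_raw'):
  im=cv2.imread(f'pics/{f}.png'); hs=cv2.cvtColor(im,cv2.COLOR_BGR2HSV).astype(int)
  tq=((hs[...,0]>75)&(hs[...,0]<100)&(hs[...,1]>90)).astype(np.uint8)
  ok=1-cv2.dilate(tq,np.ones((5,5)))
  for th in(80,100):
    m0=((hs[...,0]>4)&(hs[...,0]<28)&(hs[...,1]>th)).astype(np.uint8)
    win=(150,145,195,200); cr=lambda a:a[win[1]:win[3],win[0]:win[2]]
    n,l,st,_=cv2.connectedComponentsWithStats(cr(m0)); m=cv2.GaussianBlur((l==1+np.argmax(st[1:,4])).astype(float),(0,0),.7)
    for kn in(.45,.55,.65):
      def cost(x):
        s=cv2.resize(sil('scene',x,200,0,8,win,kn).astype(float),m.shape[::-1],interpolation=cv2.INTER_AREA)
        return (cr(ok)*(cv2.GaussianBlur(s,(0,0),.7)-m)**2).sum()
      r=minimize(cost,(485,-315),method='Nelder-Mead',options=dict(initial_simplex=np.array((485,-315))+[[0,0],[6,0],[0,6]],xatol=.1,fatol=.001)); print(f,th,kn,r.x.round(1),round(r.fun,2))
```

```text
scene0 80 0.45 [ 483.7 -315.4] 3.68
scene0 80 0.55 [ 485.2 -314.7] 1.96
scene0 80 0.65 [ 487.3 -313.3] 1.88
scene0 100 0.45 [ 485.  -314.7] 6.47
scene0 100 0.55 [ 487.3 -312.9] 4.65
scene0 100 0.65 [ 487.8 -312.7] 4.91
s4_raw 80 0.45 [ 485.6 -314.7] 4.97
s4_raw 80 0.55 [ 487.6 -313.4] 3.09
s4_raw 80 0.65 [ 489.3 -312.3] 2.79
s4_raw 100 0.45 [ 487.4 -312.9] 4.52
s4_raw 100 0.55 [ 488.  -312.7] 2.87
s4_raw 100 0.65 [ 490.2 -311.3] 3.86
```

Request:
servo_tool(
  commands="0.06 0 0.1 0 60; 0 0 0.15 0 60; 0 0 0.15 0 60; 0 0 0.07 0 60; 0 0 0 0 60",
)

```text
time_s: 11.45
tcp_pos: [487.1, -315.4, 22.8]
orientation: [-2.36, -2.072, 0.0]
force: [0.3, -0.4, -0.6]
finger_gap: 59.8
```

```bash
python3 d.py 486.5 -315 21
```

```text
t 11.45 tcp [ 487.1 -315.4   22.8] gap 59.8 F [ 0.3 -0.4 -0.6]
units [ 0.006 -0.012  0.036] roll units -0.006 tilt 0.07 j6 -0.56
```

Request:
servo_tool(
  commands="0 0 0 0 40; 0 0 0 0 30; 0 0 0 0 28; 0 0 0 0 28; 0 0 0 0 28",
)

```text
time_s: 11.95
tcp_pos: [487.3, -315.6, 23.9]
orientation: [2.361, 2.072, 0.0]
force: [-1.6, 1.4, 5.3]
finger_gap: 32.5
```

Request:
servo_tool(
  commands="0 0 -0.1 0 28; 0 0 -0.3 0 28; 0 0 -0.5 0 28; 0 0 -0.5 0 28; 0 0 -0.4 0 28",
)

```text
time_s: 12.45
tcp_pos: [487.5, -315.6, 115.8]
orientation: [2.36, 2.072, 0.001]
force: [0.0, -0.7, -2.2]
finger_gap: 32.6
```

```bash
python3 d.py 637.6 117.6 70
```

```text
t 12.45 tcp [ 487.5 -315.6  115.8] gap 32.6 F [ 0.  -0.7 -2.2]
units [8.981 1.854 0.913] roll units -0.005 tilt 0.08 j6 -0.56
```

Request:
servo_tool(
  commands="0.3 0.05 0 0 28; 0.5 0.1 0 0 28; 0.6 0.1 0 0 28; 0.6 0.1 0 0 28; 0.6 0.1 0 0 28",
)

```text
time_s: 12.95
tcp_pos: [526.4, -187.5, 113.2]
orientation: [-2.36, -2.072, 0.0]
force: [-0.4, -0.2, -1.5]
finger_gap: 32.8
```

Request:
servo_tool(
  commands="0.6 0.15 0 0 28; 0.6 0.15 0 0 28; 0.6 0.15 0 0 28; 0.6 0.15 0 0 28; 0.6 0.15 0 0 28",
)

```text
time_s: 13.45
tcp_pos: [582.9, -43.5, 113.1]
orientation: [-2.36, -2.072, 0.001]
force: [-0.4, -0.5, -1.5]
finger_gap: 32.7
```

Request:
servo_tool(
  commands="0.6 0.15 0 0 28; 0.6 0.15 0 0 28; 0.6 0.15 0 0 28; 0.6 0.15 0 0 28; 0.6 0.15 0 0 28",
)

```text
time_s: 13.95
tcp_pos: [639.3, 100.3, 113.0]
orientation: [-2.36, -2.072, 0.001]
force: [0.2, 0.1, -1.7]
finger_gap: 32.2
```

```bash
python3 d.py 637.4 117.6 70
```

```text
t 13.95 tcp [639.3 100.3 113. ] gap 32.2 F [ 0.2  0.1 -1.7]
units [ 0.338 -0.08   0.86 ] roll units -0.003 tilt 0.06 j6 0.18
```

Request:
servo_tool(
  commands="0.2 -0.05 0 0 28; 0 0 0.2 0 28; 0 0 0.3 0 28; 0 0 0.2 0 28; 0 0 0 0 28",
)

```text
time_s: 14.45
tcp_pos: [637.4, 107.3, 76.2]
orientation: [-2.361, -2.069, 0.005]
force: [-0.2, 0.6, -1.5]
finger_gap: 32.5
```

Request:
servo_tool(
  commands="0 0 0 0 28; 0 0 0.1 0 28; 0 0 0.1 0 28; 0 0 0 0 28; 0 0 0 0 28",
)

```text
time_s: 14.95
tcp_pos: [638.5, 108.5, 68.5]
orientation: [-2.361, -2.073, -0.0]
force: [-0.3, -0.4, -1.6]
finger_gap: 32.2
```

```bash
python3 d.py 637.4 117.6 38;  python3 snap.py scene s6 240 180 390 290 5
```

```text
t 14.95 tcp [638.5 108.5  68.5] gap 32.2 F [-0.3 -0.4 -1.6]
units [ 0.179 -0.045  0.611] roll units -0.005 tilt 0.01 j6 0.2
```

View pics/s6.png

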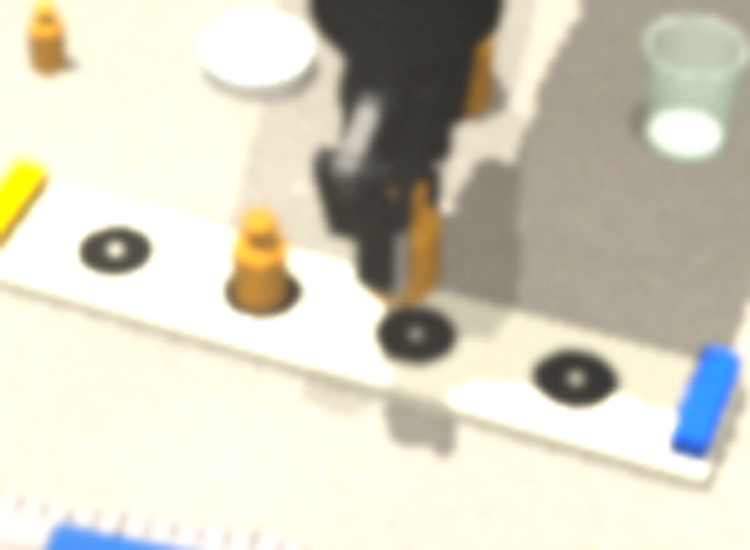

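Request:
servo_tool(
  commands="0.18 -0.04 0.1 0 28; 0 0 0.2 0 28; 0 0 0.2 0 28; 0 0 0.06 0 28; 0 0 0 0 28",
)

```text
time_s: 15.5
tcp_pos: [637.3, 117.6, 39.5]
orientation: [-2.36, -2.072, 0.002]
force: [-0.6, -0.3, -1.6]
finger_gap: 32.5
```

Request:
servo_tool(
  commands="0 0 0 0 28; 0 0 0 0 28; 0 0 0 0 28; 0 0 0 0 28; 0 0 0 0 28",
)

```text
time_s: 16.0
tcp_pos: [637.7, 117.6, 40.7]
orientation: [2.361, 2.072, 0.0]
force: [-0.0, 0.2, -2.5]
finger_gap: 32.2
```

```bash
python3 d.py 637.4 117.6 36;  python3 snap.py scene s7 240 180 390 290 5
```

```text
t 16.0 tcp [637.7 117.6  40.7] gap 32.2 F [-0.   0.2 -2.5]
units [-0.001 -0.006  0.095] roll units -0.005 tilt 0.02 j6 0.21
```

View pics/s7.png

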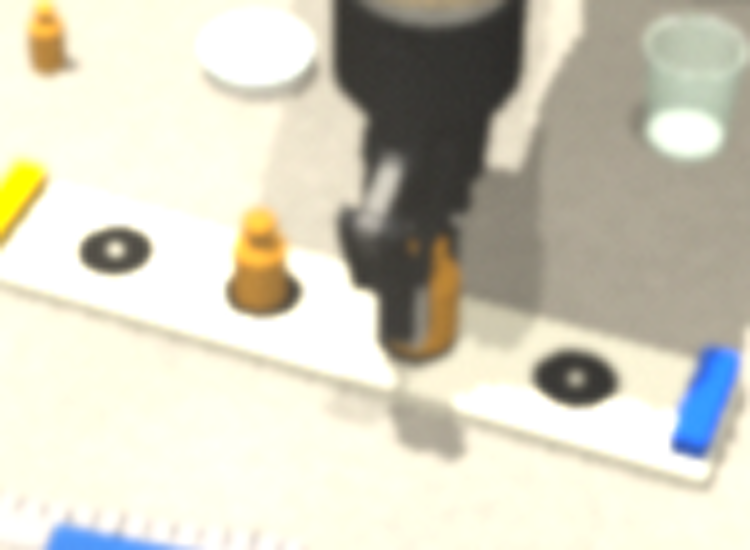

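Request:
servo_tool(
  commands="0 0 0.03 0 28; 0 0 0.03 0 28; 0 0 0.02 0 28; 0 0 0 0 28; 0 0 0 0 28",
)

```text
time_s: 16.55
tcp_pos: [637.6, 117.7, 36.5]
orientation: [-2.361, -2.072, -0.0]
force: [0.1, 0.3, -0.8]
finger_gap: 32.7
```

Request:
servo_tool(
  commands="0 0 0.01 0 28; 0 0 0.01 0 28; 0 0 0 0 28; 0 0 0 0 28; 0 0 0 0 28",
)

```text
time_s: 17.05
tcp_pos: [637.7, 117.7, 35.9]
orientation: [2.361, 2.073, 0.001]
force: [-1.9, 0.3, 5.1]
finger_gap: 32.3
```

Contact is made (+5 N), so I release.

Request:
servo_tool(
  commands="0 0 0 0 33; 0 0 0 0 36; 0 0 0 0 40; 0 0 0 0 48; 0 0 0 0 54",
)

```text
time_s: 17.55
tcp_pos: [637.7, 117.6, 35.4]
orientation: [-2.361, -2.073, -0.0]
force: [0.1, 0.4, -0.0]
finger_gap: 54.2
```

Request:
servo_tool(
  commands="0 0 -0.1 0 54; 0 0 -0.3 0 54; 0 0 -0.5 0 60; 0 0 -0.5 0 60; 0 0 -0.3 0 60",
)

```text
time_s: 18.05
tcp_pos: [638.3, 117.7, 123.6]
orientation: [2.36, 2.071, 0.004]
force: [0.1, 0.4, -0.3]
finger_gap: 60.1
```

```bash
python3 d.py 483.5 -103.5 120;  python3 snap.py scene s8 220 140 370 270 5; python3 chk.py scene pics/s8_raw.png 200 100
```

```text
t 18.05 tcp [638.3 117.7 123.6] gap 60.1 F [ 0.1  0.4 -0.3]
units [-4.788 -2.497  0.061] roll units -0.005 tilt 0.18 j6 0.21
200 scene off [-0.6  0.6] 3.4 338
100 scene off [ 0.7 -1. ] 2.2 202
```

View pics/s8.png

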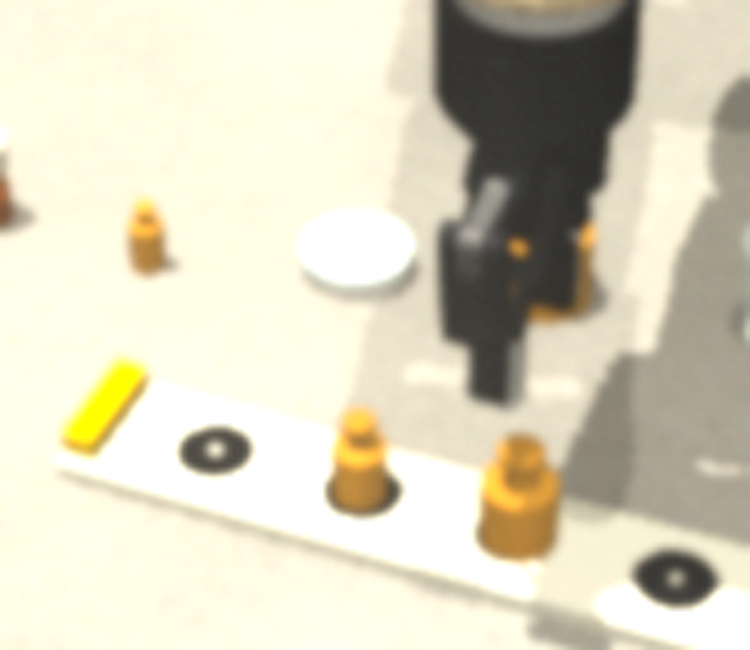

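Request:
servo_tool(
  commands="-0.3 -0.15 0 0 50; -0.6 -0.3 0 0 50; -0.6 -0.3 0 0 45; -0.6 -0.3 0 0 45; -0.6 -0.3 0 0 45",
)

```text
time_s: 18.6
tcp_pos: [552.2, -8.4, 120.4]
orientation: [-2.361, -2.073, 0.0]
force: [0.9, -1.0, -0.9]
finger_gap: 44.9
```

Request:
servo_tool(
  commands="-0.6 -0.3 0 0 45; -0.6 -0.3 0 0 45; -0.6 -0.35 0 0 45; -0.29 -0.2 0.2 0 45; 0 0 0.2 0 45",
)

```text
time_s: 19.1
tcp_pos: [481.5, -105.0, 100.4]
orientation: [-2.363, -2.07, 0.0]
force: [-0.4, 0.7, -0.0]
finger_gap: 45.1
```

Request:
servo_tool(
  commands="0 0 0.4 0 45; 0 0 0.4 0 45; 0 0 0.1 0 45; 0 0 0 0 45; 0 0 0 0 45",
)

```text
time_s: 19.6
tcp_pos: [483.1, -103.4, 55.9]
orientation: [2.36, 2.073, 0.0]
force: [0.3, 0.5, 0.4]
finger_gap: 45.1
```

```bash
python3 d.py 483.5 -103.7 20;  python3 snap.py top t9 115 120 335 290 3; python3 chk.py top pics/t9_raw.png 200 100;  python3 snap.py scene s9 200 120 330 220 5
```

```text
t 19.6 tcp [ 483.1 -103.4   55.9] gap 45.1 F [0.3 0.5 0.4]
units [-0.005  0.009  0.718] roll units -0.002 tilt 0.02 j6 -0.22
200 top off [1.6 1.8] 16.0 220
100 top off [ 0.5 -1. ] 8.5 120
```

View pics/s9.png

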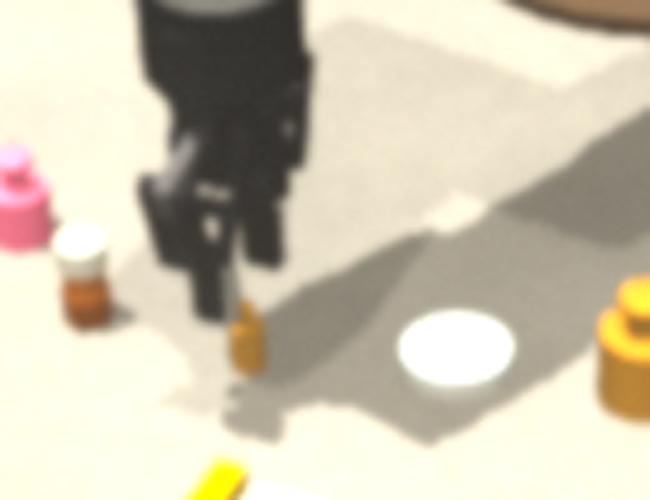

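Request:
servo_tool(
  commands="0 0.01 0.2 0 45; 0 0 0.2 0 45; 0 0 0.2 0 45; 0 0 0.12 0 45; 0 0 0 0 45",
)

```text
time_s: 20.2
tcp_pos: [482.7, -103.6, 18.4]
orientation: [-2.36, -2.071, 0.001]
force: [0.3, -1.0, 0.4]
finger_gap: 45.0
```

Request:
servo_tool(
  commands="0 0 0 0 30; 0 0 0 0 18; 0 0 0 0 13; 0 0 0 0 13; 0 0 0 0 13",
  force=30,
)

```text
time_s: 20.7
tcp_pos: [483.3, -103.8, 19.8]
orientation: [2.361, 2.072, 0.001]
force: [-0.3, 0.8, 2.6]
finger_gap: 16.7
```

Request:
servo_tool(
  commands="0 0 -0.1 0 13; 0 0 -0.3 0 13; 0 0 -0.5 0 13; 0 0 -0.5 0 13; 0 0 -0.3 0 13",
)

```text
time_s: 21.2
tcp_pos: [483.4, -103.8, 106.4]
orientation: [2.36, 2.072, 0.001]
force: [-0.5, 0.3, -0.6]
finger_gap: 16.7
```

```bash
python3 d.py 619.2 -23.3 70
```

```text
t 21.2 tcp [ 483.4 -103.8  106.4] gap 16.7 F [-0.5  0.3 -0.6]
units [1.948 2.484 0.731] roll units -0.005 tilt 0.09 j6 -0.22
```

Request:
servo_tool(
  commands="0.2 0.3 0 0 13; 0.4 0.5 0 0 13; 0.4 0.5 0 0 13; 0.4 0.5 0 0 13; 0.4 0.5 0 0 13",
)

```text
time_s: 21.7
tcp_pos: [609.8, -28.6, 104.9]
orientation: [-2.361, -2.073, -0.0]
force: [0.1, -0.3, -0.5]
finger_gap: 16.8
```

Request:
servo_tool(
  commands="0.15 0.18 0 0 13; 0 0 0.2 0 13; 0 0 0.3 0 13; 0 0 0.2 0 13; 0 0 0 0 13",
)

```text
time_s: 22.2
tcp_pos: [617.2, -23.7, 67.5]
orientation: [-2.36, -2.07, 0.004]
force: [0.8, 0.2, 0.0]
finger_gap: 16.6
```

Request:
servo_tool(
  commands="0 0 0 0 13; 0 0 0 0 13; 0 0 0 0 13; 0 0 0 0 13; 0 0 0 0 13",
)

```text
time_s: 22.7
tcp_pos: [618.8, -23.1, 69.8]
orientation: [2.361, 2.072, 0.001]
force: [0.2, -0.7, 0.2]
finger_gap: 16.7
```

```bash
python3 d.py 619 -23.3 36;  python3 snap.py scene s10 220 160 370 270 5
```

```text
t 22.7 tcp [618.8 -23.1  69.8] gap 16.7 F [ 0.2 -0.7  0.2]
units [-0.003  0.004  0.676] roll units -0.006 tilt 0.03 j6 -0.01
```

View pics/s10.png

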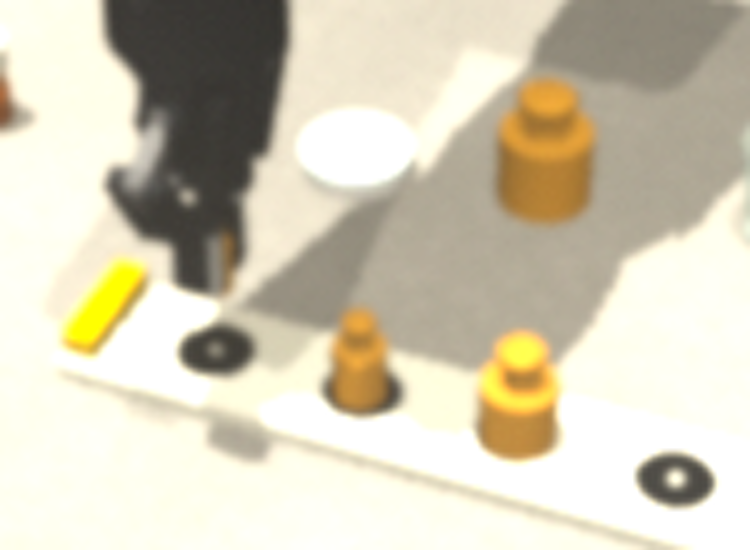

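Request:
servo_tool(
  commands="0 0 0.2 0 13; 0 0 0.2 0 13; 0 0 0.2 0 13; 0 0 0.09 0 13; 0 0 0 0 13",
)

```text
time_s: 23.25
tcp_pos: [618.3, -23.1, 33.9]
orientation: [-2.36, -2.072, 0.002]
force: [-0.3, 0.6, -0.7]
finger_gap: 16.6
```

Request:
servo_tool(
  commands="0 0 0 0 13; 0 0 0.02 0 13; 0 0 0.02 0 13; 0 0 0 0 13; 0 0 0 0 13",
)

```text
time_s: 23.75
tcp_pos: [618.8, -23.1, 33.2]
orientation: [2.361, 2.072, 0.0]
force: [0.5, -0.3, -0.6]
finger_gap: 16.9
```

Request:
servo_tool(
  commands="0 0 0.01 0 13; 0 0 0.01 0 13; 0 0 0 0 13; 0 0 0 0 13; 0 0 0 0 13",
)

```text
time_s: 24.25
tcp_pos: [618.8, -23.1, 32.0]
orientation: [-2.361, -2.072, -0.0]
force: [-0.0, 0.3, -0.3]
finger_gap: 16.9
```

Request:
servo_tool(
  commands="0 0 0.01 0 13; 0 0 0 0 13; 0 0 0 0 13; 0 0 0 0 13; 0 0 0 0 13",
)

```text
time_s: 24.75
tcp_pos: [618.8, -23.1, 31.8]
orientation: [2.361, 2.072, 0.0]
force: [-1.2, -0.7, 5.3]
finger_gap: 16.6
```

Request:
servo_tool(
  commands="0 0 0 0 18; 0 0 0 0 21; 0 0 0 0 26; 0 0 0 0 35; 0 0 0 0 44",
)

```text
time_s: 25.25
tcp_pos: [618.7, -23.1, 31.4]
orientation: [-2.361, -2.072, 0.0]
force: [-0.4, 0.1, 0.1]
finger_gap: 43.8
```

Request:
servo_tool(
  commands="0 0 -0.1 0 44; 0 0 -0.3 0 44; 0 0 -0.5 0 60; 0 0 -0.5 0 70; 0 0 -0.5 0 72",
)

```text
time_s: 25.75
tcp_pos: [618.8, -23.1, 128.8]
orientation: [2.36, 2.072, 0.001]
force: [-0.9, 0.0, -0.8]
finger_gap: 72.4
```

```bash
python3 d.py 457.2 91.9 125;  python3 snap.py scene s11 220 140 370 260 5; python3 chk.py scene pics/s11_raw.png 200 100 50
```

```text
t 25.75 tcp [618.8 -23.1 128.8] gap 72.4 F [-0.9  0.  -0.8]
units [ 1.862 -3.502  0.073] roll units -0.005 tilt 0.05 j6 -0.01
200 scene off [-2.3  0.3] 3.7 346
100 scene off [-0.1 -1.3] 1.3 208
50 scene off [-84.  45.] 118.9 140
```

View pics/s11.png

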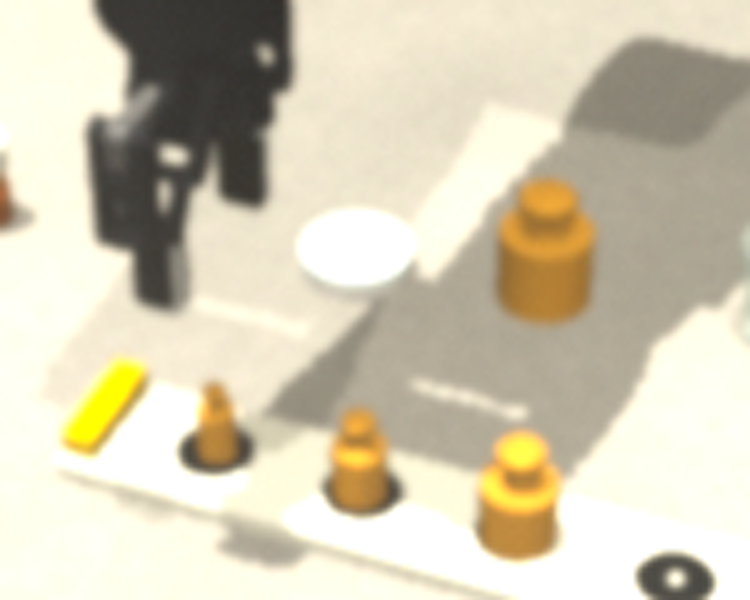

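Request:
servo_tool(
  commands="0.1 -0.2 0 0 75; 0.2 -0.4 0 0 75; 0.25 -0.5 0 0 75; 0.25 -0.5 0 0 75; 0.25 -0.5 0 0 75",
  force=70,
)

```text
time_s: 26.3
tcp_pos: [519.3, 43.4, 126.2]
orientation: [-2.36, -2.072, 0.001]
force: [0.8, 0.3, -0.1]
finger_gap: 74.8
```

Request:
servo_tool(
  commands="0.25 -0.5 0 0 75; 0.25 -0.5 0 0 75; 0.25 -0.3 0 0 75; 0.06 -0.1 0 0 75; 0 0 0.2 0 75",
)

```text
time_s: 26.8
tcp_pos: [457.2, 92.2, 117.0]
orientation: [2.359, 2.073, 0.002]
force: [0.9, -0.1, 0.3]
finger_gap: 74.8
```

Request:
servo_tool(
  commands="0 0 0.3 0 75; 0 0 0.2 0 75; 0 0 0 0 75; 0 0 0 0 75; 0 0 0 0 75",
)

```text
time_s: 27.3
tcp_pos: [457.6, 91.6, 91.7]
orientation: [2.361, 2.072, 0.001]
force: [0.3, -0.6, -0.2]
finger_gap: 74.5
```

```bash
python3 d.py 457.2 91.9 27;  python3 snap.py scene s12 250 100 400 210 5
python3 - <<'E'
from h import *
p=robot.observe()['tcp_pos']; p[2]-=10
for s in(-38,38): print(((proj('scene',p+[s*.99,-s*.129,0])-[250,100]+.5)*5).round())
E
```

```text
t 27.3 tcp [457.6  91.6  91.7] gap 74.5 F [ 0.3 -0.6 -0.2]
units [ 0.005 -0.009  1.295] roll units -0.008 tilt 0.02 j6 0.19
[427. 315.]
[373. 402.]
```

View pics/s12.png

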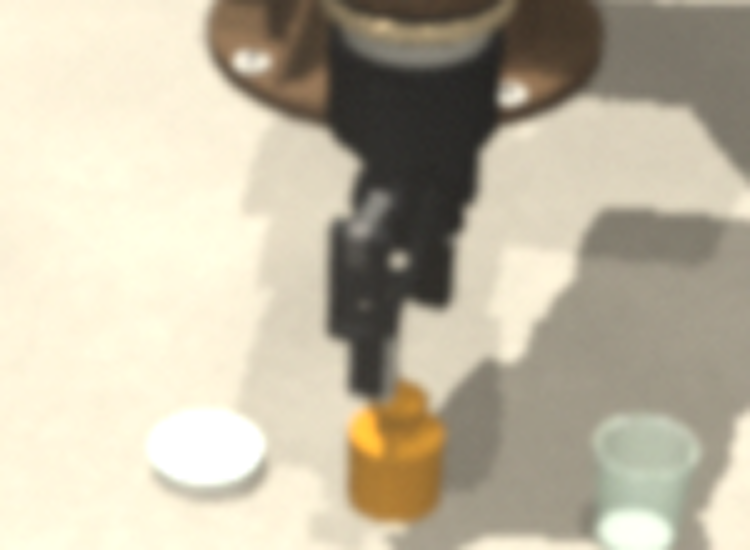

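Request:
servo_tool(
  commands="0 0 0.2 0 75; 0 0 0.2 0 75; 0 0 0.2 0 75; 0 0 0.1 0 75; 0 0 0 0 75",
)

```text
time_s: 27.85
tcp_pos: [456.9, 91.8, 55.6]
orientation: [-2.36, -2.072, 0.002]
force: [-0.2, -1.5, -0.3]
finger_gap: 75.2
```

Request:
servo_tool(
  commands="0 0 0.15 0 75; 0 0 0.2 0 75; 0 0 0.15 0 75; 0 0 0.08 0 75; 0 0 0 0 75",
)

```text
time_s: 28.35
tcp_pos: [457.0, 91.8, 26.9]
orientation: [-2.36, -2.072, 0.001]
force: [-0.3, -0.2, -0.5]
finger_gap: 75.0
```

Request:
servo_tool(
  commands="0 0 0 0 60; 0 0 0 0 50; 0 0 0 0 42; 0 0 0 0 40; 0 0 0 0 40",
)

```text
time_s: 28.85
tcp_pos: [457.1, 91.8, 28.3]
orientation: [2.361, 2.072, 0.0]
force: [-2.4, 0.5, 10.5]
finger_gap: 43.9
```

Request:
servo_tool(
  commands="0 0 -0.05 0 40; 0 0 -0.2 0 40; 0 0 -0.4 0 40; 0 0 -0.4 0 40; 0 0 -0.4 0 40",
)

```text
time_s: 29.35
tcp_pos: [457.1, 91.7, 101.2]
orientation: [-2.361, -2.072, 0.0]
force: [0.2, -0.5, -5.8]
finger_gap: 44.0
```

```bash
python3 d.py 646.7 187.4 85; python3 snap.py scene s13 250 80 400 200 5
```

```text
t 29.35 tcp [457.1  91.7 101.2] gap 44.0 F [ 0.2 -0.5 -5.8]
units [2.388 3.513 0.324] roll units -0.006 tilt 0.02 j6 0.19
```

View pics/s13.png

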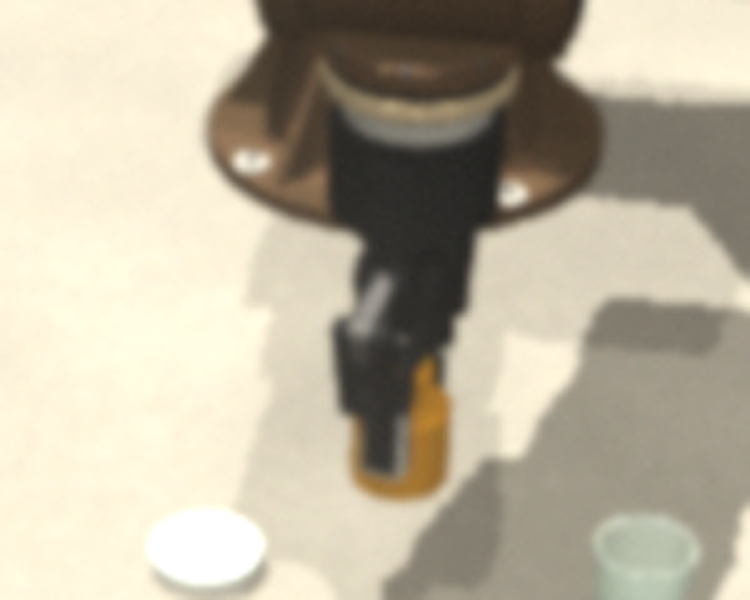

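Request:
servo_tool(
  commands="0.1 0.2 0 0 40; 0.3 0.4 0 0 40; 0.35 0.5 0 0 40; 0.35 0.5 0 0 40; 0.35 0.5 0 0 40",
)

```text
time_s: 29.9
tcp_pos: [572.0, 150.9, 98.7]
orientation: [-2.36, -2.072, 0.002]
force: [-0.2, 0.3, -5.1]
finger_gap: 43.9
```

Request:
servo_tool(
  commands="0.35 0.5 0 0 40; 0.35 0.5 0 0 40; 0.2 0.3 0 0 40; 0.04 0.11 0 0 40; 0 0 0 0 40",
)

```text
time_s: 30.4
tcp_pos: [646.7, 187.6, 98.4]
orientation: [-2.36, -2.072, 0.003]
force: [-0.4, 0.3, -5.4]
finger_gap: 43.6
```

Request:
servo_tool(
  commands="0 0 0.1 0 40; 0 0 0.2 0 40; 0 0 0.2 0 40; 0 0 0.2 0 40; 0 0 0 0 40",
)

```text
time_s: 30.9
tcp_pos: [645.9, 187.3, 63.1]
orientation: [-2.36, -2.071, 0.004]
force: [0.7, -0.1, -4.9]
finger_gap: 44.1
```

```bash
python3 d.py 646.7 187.4 43; python3 snap.py scene s14 270 170 420 290 5
```

```text
t 30.9 tcp [645.9 187.3  63.1] gap 44.1 F [ 0.7 -0.1 -4.9]
units [0.005 0.017 0.401] roll units -0.007 tilt 0.17 j6 0.31
```

View pics/s14.png

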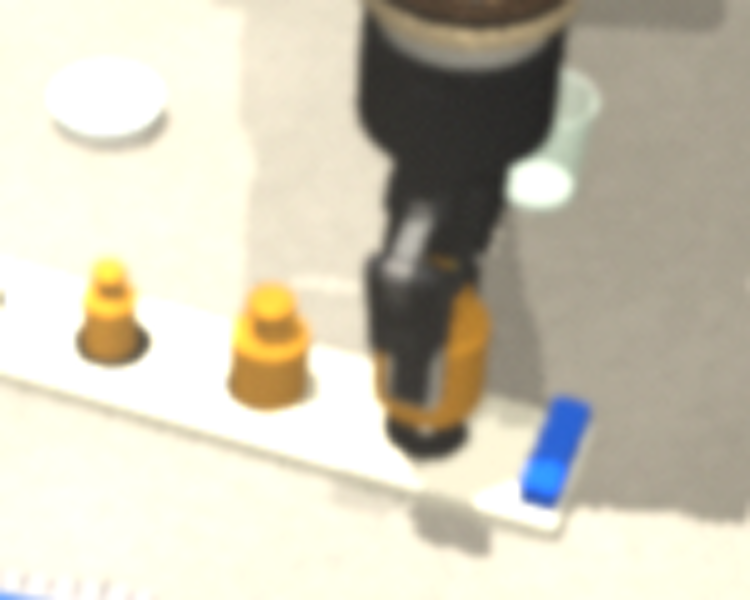

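Good alignment. Contact is expected at TCP ≈ 39.5–40.

Request:
servo_tool(
  commands="0 0 0.1 0 40; 0 0 0.15 0 40; 0 0 0.15 0 40; 0 0 0.03 0 40; 0 0 0 0 40",
)

```text
time_s: 31.45
tcp_pos: [646.6, 187.5, 43.1]
orientation: [-2.361, -2.072, 0.001]
force: [0.4, 0.8, -5.5]
finger_gap: 43.8
```

Request:
servo_tool(
  commands="0 0 0 0 40; 0 0 0 0 40; 0 0 0 0 40; 0 0 0 0 40; 0 0 0 0 40",
)

```text
time_s: 31.95
tcp_pos: [646.8, 187.5, 43.7]
orientation: [2.361, 2.073, 0.0]
force: [-0.2, -0.4, -5.8]
finger_gap: 43.9
```

Request:
servo_tool(
  commands="0 0 0.02 0 40; 0 0 0.02 0 40; 0 0 0.01 0 40; 0 0 0 0 40; 0 0 0 0 40",
)

```text
time_s: 32.45
tcp_pos: [646.8, 187.5, 41.0]
orientation: [-2.361, -2.072, -0.0]
force: [-1.2, -0.2, -5.1]
finger_gap: 44.2
```

Request:
servo_tool(
  commands="0 0 0.01 0 40; 0 0 0.005 0 40; 0 0 0 0 40; 0 0 0 0 40; 0 0 0 0 40",
)

```text
time_s: 32.95
tcp_pos: [646.8, 187.5, 40.4]
orientation: [2.361, 2.072, 0.0]
force: [-0.1, -0.1, -3.6]
finger_gap: 43.8
```

Request:
servo_tool(
  commands="0 0 0.01 0 40; 0 0 0 0 40; 0 0 0 0 40; 0 0 0 0 40; 0 0 0 0 40",
)

```text
time_s: 33.45
tcp_pos: [646.8, 187.5, 40.4]
orientation: [2.361, 2.072, 0.001]
force: [-4.0, -1.4, 5.5]
finger_gap: 43.8
```

Contact; I release, lift and back the arm off.

Request:
servo_tool(
  commands="0 0 0 0 45; 0 0 0 0 48; 0 0 0 0 54; 0 0 0 0 62; 0 0 0 0 70",
)

```text
time_s: 33.95
tcp_pos: [646.9, 187.6, 39.8]
orientation: [2.361, 2.073, 0.0]
force: [0.2, -0.2, 0.2]
finger_gap: 70.0
```

Request:
servo_tool(
  commands="0 0 -0.1 0 70; 0 0 -0.3 0 70; 0 0 -0.5 0 70; 0 0 -0.5 0 70; 0 0 -0.5 0 70",
)

```text
time_s: 34.45
tcp_pos: [646.9, 187.6, 137.1]
orientation: [2.361, 2.072, 0.002]
force: [-0.0, -0.4, 1.1]
finger_gap: 70.2
```

Request:
servo_tool(
  commands="0.3 -0.3 -0.3 0 70; 0.6 -0.6 0 0 70; 0.6 -0.6 0 0 70; 0.6 -0.6 0 0 70; 0.6 -0.6 0 0 70",
)

```text
time_s: 34.95
tcp_pos: [528.4, 340.6, 150.7]
orientation: [-2.361, -2.073, -0.001]
force: [0.4, 0.4, -0.8]
finger_gap: 70.4
```

Request:
servo_tool(
  commands="0.6 -0.5 0 0 70; 0.6 -0.4 0 0 70; 0.4 0 0 0 70; 0 0 0 0 70; 0 0 0 0 70",
)

```text
time_s: 35.45
tcp_pos: [495.3, 424.3, 150.1]
orientation: [2.36, 2.074, -0.0]
force: [-1.1, -0.1, -0.7]
finger_gap: 70.6
```

```bash
python3 d.py 646.7 187.4 43; python3 snap.py scene s15 225 160 405 285 4; python3 snap.py top t15 115 110 335 290 3
python3 - <<'E'
import h
from h import *
M={500:((647,187.2),(646.4,188)),200:((637.6,117),(637,117.4)),100:((628.6,46.8),(627.9,47.1)),50:((619.5,-23.9),(618.9,-23.4))}
for ci,(cam,f) in enumerate((('top','t15'),('scene','s15'))):
  im=cv2.imread(f'pics/{f}_raw.png').copy()
  hs=cv2.cvtColor(im,cv2.COLOR_BGR2HSV).astype(int)
  m=(hs[...,0]>4)&(hs[...,0]<25)&(hs[...,1]>100)
  n,l,st,ce=cv2.connectedComponentsWithStats(m.astype(np.uint8))
  for w in M:
    p=M[w][ci]; u,v=proj(cam,(*p,12+W[w][1]/2)).astype(int)
    k=l[v,u]; h.bmask=lambda im:(l==k)
    x,c,a=fit(cam,im,w,p,12); print(w,cam,(x-p).round(1),round(c,1),round(a))
E
```

```text
t 35.45 tcp [495.3 424.3 150.1] gap 70.6 F [-1.1 -0.1 -0.7]
units [-4.31   3.611  2.143] roll units 0.003 tilt 0.0 j6 0.74
500 top [2.  0.7] 38.6 419
200 top [1.7 1.7] 22.6 209
100 top [ 0.4 -1. ] 9.6 118
50 top [1.6 1.5] 3.4 71
500 scene [-2. -1.] 10.0 589
200 scene [-1.4  0.4] 6.6 323
100 scene [ 0.6 -1. ] 3.5 190
50 scene [0.8 1.4] 2.4 111
```

View pics/s15.png

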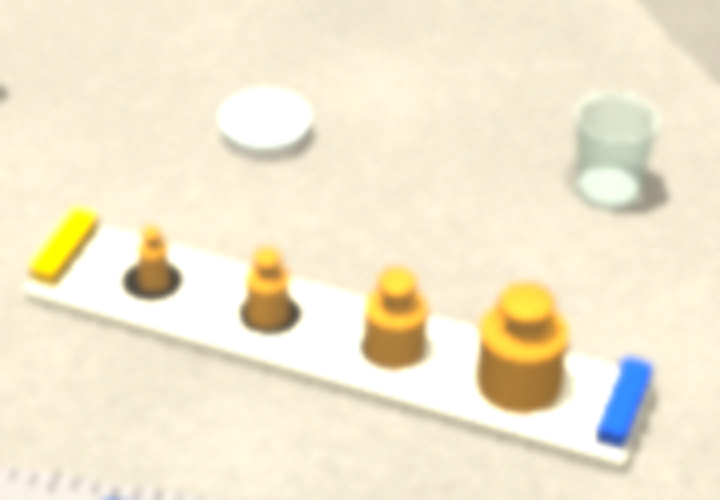

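View pics/t15.png

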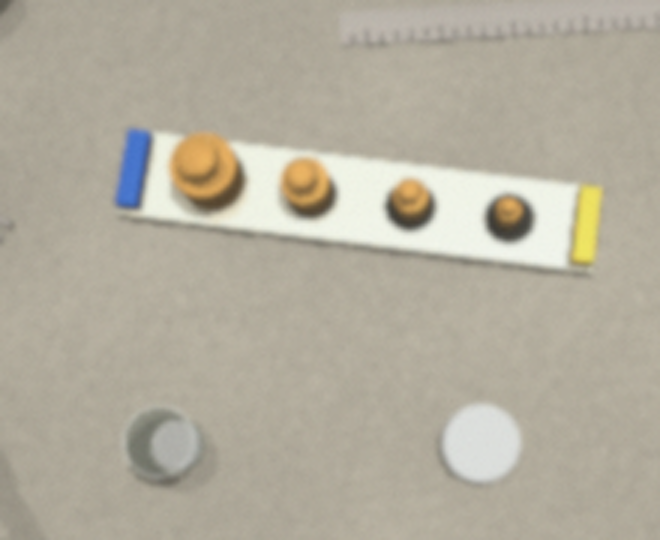

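```bash
python3 -c "
from rig import robot
print(robot.finish_job(), robot.observe()['time_s'])"
```

```text
the job is handed in; nothing more can be done
the job is handed in; nothing more can be done
```

All four weights stand upright and released on the strip's marks. From the blue end block they run 500, 200, 100, 50, so the smallest is next to the yellow block. I lowered each one until the wrist force showed it touching the strip, then opened the jaws and backed the arm away. The job was handed in at about 35.5 s.

The last pictures from both cameras show all four standing in the right order. The pink, purple and turquoise look-alikes were not touched.

My measured offsets from the mark centres were within about 2 mm on each axis for every weight:

| Weight | Top camera offset (x, y, mm) | Scene camera offset (x, y, mm) |
|---|---|---|
| 500 g | 2.0, 0.7 | -2.0, -1.0 |
| 200 g | 1.7, 1.7 | -1.4, 0.4 |
| 100 g | 0.4, -1.0 | 0.6, -1.0 |
| 50 g | 1.6, 1.5 | 0.8, 1.4 |

- **Camera disagreement:** The cameras differ by 3 to 4 mm in x for the two largest weights. The fit was also poorer there in the top view, where the shaded sides blur the outline. The calibration itself is only good to about 2 mm.
- **Failed check:** One intermediate fit of the 50 g weight locked onto the wrong object, so I isolated each weight's outline in the final check. That gave the values in the table.

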